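# Set up the soldering place on a goldsmith's bench

### The job

Set up the soldering place: lay the black charcoal block in the middle of the copper tray, its long side along the tray's long side, and set the brass collar on top of it, in its middle. Stand the small flux jar upright halfway between the tray and the torch rest, in line with the two. Unhook the heat screen from its hanger (lift it, then draw it off over the screw head) and stand it on its feet on the bench close behind the tray, on the side away from the robot, centred and square to it with a small gap; leave the steel bench block and the white dish where they are.

Things in the scene. Friction and masses are not known exactly. Their poses are not given: they have to be found in the camera images.
- block_mid (a point): Charcoal block, plain black box, 50 (its x) x 80 (its y) x 30 mm high, lying flat and loose. The point is its centre, 15 mm above its underside; z up. It starts at one of four places around the tray, as do the collar, the jar and the steel bench block.
- collar_mid (a point): Short brass collar (open ring standing on its rim), outer diameter 36, bore 29, height 16 mm, loose. The point is its centre, 8 mm above its underside; z up along the ring's axis. It goes on the charcoal block's upper face.
- jar_mid (a point): Small closed jar of amber glass with a white cap, upright, diameter 44, height 55 mm including the cap, loose. The point is its centre, 27.5 mm above its underside; z up.
- screen_mid (a point): Heat screen: upright aluminium plate 4 mm thick (its x), 90 wide (its y), wooden grip strip on top, two foot bars 60 long (x), 10 wide at y +-38; 120 mm high, 0.25 kg, loose. Point: its centre, 60 mm above its soles. Hung by a keyhole, soles 18 mm above the bench. Keyhole: slot 9 wide, top 10 mm above the point; below it a 26 x 26 mm hole centred 17 mm below the point.
- screen_grip (a point): Middle of the screen's wooden grip strip (14 mm thick in the screen's x, 90 long in y, 22 tall), 109 mm above its soles and 49 above its centre; axes as the screen's. Grasp it here from above, closing along x. To unhook: lift straight up 23 to 24 mm, so that the hole comes over the screw head, then draw it level 40 mm or more along the screen's own -x (towards the robot).
- tray: Copper tray, fixed, 84 (its x) x 110 mm (its y), floor 3 thick, rim 6 high, 3 thick. Origin: centre of its underside. +x points away from the robot (behind it), +y to the robot's left, within 0.15 rad. Torch rest and hanger stand about 300 mm either side of it in y, exchanged between starts. The screen's place: its plate 90 to 100 mm beyond the tray's centre, feet 18 to 28 mm clear of the rim.
- torch_rest: Torch rest, fixed: dark iron foot 90 (x) x 80 (y) x 12 mm with two forks on which a brass torch 165 mm long lies along its x, top at about 66 mm. Origin at the centre of its underside. The jar goes halfway between this and the tray.
- hanger: Hanger, fixed: steel foot 100 (x) x 90 x 8 mm, wooden post 24 wide, top at 95 mm, 10 to 30 mm behind (+x of) the origin. A screw, shank 7 mm, stands out of it along -x at 84.5 mm height; head 18 in diameter, 6 to 12 mm on the -x side of the origin. Origin: centre of its underside, in the hung plate's plane; the screen has the same heading. The grip strip stands clear above the post.
- bench_block_mid (a point): Bystander: bare steel bench block 44 x 44 x 20 mm, loose, left where it is. The point is its centre, 10 mm up.
- dish: Bystander: small white ceramic dish, 60 mm across, 18 mm high, loose, in front of the tray; left where it is. Origin at the centre of its underside.
Things that resemble listed ones, but are neither listed nor needed, are in the scene too. There is more than one size of the part that bears block_mid; the job needs the middle-sized.

How it is judged:
By the outcome, as a careful person would: the job done as asked, in the order asked, and still so for the second after the job is handed in, with the robot touching nothing.
It also fails if it takes over 104 s, if anything falls off the work surface, if the arm or the gripper's body presses on something with over 40 N, if the wrist force passes 120 N, or if a joint passes its speed limit or range.

### The arm

A 6-joint arm with a two-finger parallel gripper is mounted at the origin on the work surface. World frame = base frame: x ahead of the robot, y to its left, z up, the work surface at z = 0. Lengths are in mm, angles in rad, forces in N, time in s.
With the tool pointing down it reaches from about 275 to 1000 mm from the base axis. Payload 8.4 kg.
Tool frame: the origin (TCP) lies midway between the tips of the shut fingers; the grasp point (between the pads) lies 19 mm behind it; z points along the fingers, y is the direction in which the jaws open and shut (so a half turn about z gives the same grasp; the last joint's range is limited). The gripper opens to 85 mm and grips with 20 to 120 N. Pads are 22 mm wide; open, the fingers measure 114 mm over their backs; the gripper's body (76 mm by 85 mm) begins 54 mm behind the grasp point. The pads swing forward as they close: fully open they stand 13 mm farther back than shut.
Start: joints at [-1.205, 0.353, 1.633, -0, 1.155, -0.002], TCP at [224.726, -583.203, 231.281] pointing down, gripper open.
Joint ranges: [-2.63, 2.63], [-0.92, 2.1], [0.06, 2.66], [-1.3, 4.44], [0, 2.69], [-3.02, 3.02]. Speed limits (rad/s): [2.22, 2.22, 2.79, 3.14, 3.14, 3.14].

### API

Orientations are given as [roll, pitch, yaw] about the fixed x, y, z axes, in that order (R = Rz(yaw) Ry(pitch) Rx(roll)).
In Python, from rig import * gives the robot as it stands.
- The arm moves only by the tool play_rows, never from a script. Its argument "moves" is a list of rows, each a list of 3 entries, a list of its own where there are three numbers: the shift along the tool's x, y, z in m, then the turn, a rotation vector about the tool's x, y, z in rad, then the opening in per cent of the stroke, from 0 (shut) to 100 (fully open). In form: [[[x, y, z], [rx, ry, rz], fingers], ...]. A call has 1 to 20 rows; each row shifts and turns the commanded pose from where the row before left it, along the tool's axes as they then stand; what a row does not reach is not made up. A row lasts 1/10 s, in which the tool goes at most 50 mm and 8.59 degrees, less where a joint would pass 70% of its speed; a pose out of reach is approached as far as the arm can. A call is refused whole if a number of a shift passes 0.05 or a number of a turn 0.15, either way. A call with a gripper value outside its range is refused whole. The fingers move at their own pace and stop on an object; "squeeze" is the grip in N (left out, the last holds). Time passes only in rows, so rows that do not move let the fingers close. It gives the time, the measured TCP pose, the force and the opening at its end, in the units of the state.
- sense(): the state, without advancing time (a new reading comes with each control period).
- grab_frame(name): name is "side" or "top" or "wrist"; returns a dict with "pixels" (480x640x3 uint8, red, green, blue), "intrinsics" (3x3 intrinsics, pixels), "R" (3x3) and "t" (3): a world point X has camera coordinates R X + t. Camera axes: x right, y down, z forward; pixel columns grow to the right and rows downward; lengths in mm; the calibration is good to about 2 mm. A picture is of the moment at which its call begins. There is no depth.
- sign_off(): hands the job in, once; it reports no verdict.
The state is a dict: "clock": time; "qpos": joint angles; "qvel": joint speeds; "joint_efforts": joint torques, N m; "eef_pos": TCP position; "tcp_rot": TCP orientation; "contact_force": force on the tool from outside, world axes, zero at the start; "wrist_torque": the same for the moment, N m; "opening": opening from 0.0 (shut) to 1.0 (fully open).
Only numpy, scipy, OpenCV 4.12 (cv2) and the standard library are available. Lean on these libraries where they do the work, as an engineer would, in place of code of your own. Each camera call takes 0.05 s, during which the arm holds its last target. There are 200 camera calls.

## Working session

There is one attempt and no reset: what is moved stays moved. The work goes in short steps, Python scripts to look and compute and a tool call to move; the robot and the scene stay as the last step left them, time stands still between calls to the robot, and variables do not carry over. Pictures are saved under pics/ and viewed, about 12 in all and at most 16, crops included, and the job is handed in when it is done.

Besides the shell and the picture viewer there is one more tool, called after "Call:" as name(argument=value, ...), one argument or row to a line, values as JSON. play_rows: Moves the arm, as the interface text tells. Its arguments: {"type":"object","properties":{"moves":{"type":"array"},"squeeze":{"type":"number"}},"required":["moves"]}

```bash
ls; mkdir -p pics
python3 - <<'E'
from rig import *
import cv2,pickle
s=sense();print(s)
d={}
for n in("top","side"):
    f=grab_frame(n);d[n]=f
    cv2.imwrite(f"pics/{n}0.png",f["pixels"][:,:,::-1]);print(n,f["intrinsics"],f["R"],f["t"])
pickle.dump(d,open("f0.pkl","wb"))
E
```

```text
pics
{'clock': 0.0, 'qpos': array([-1.20540287e+00,  3.53632336e-01,  1.63414958e+00,  1.44902002e-05,
        1.15519257e+00, -2.41335037e-03]), 'qvel': array([-0.00129491, -0.00023974,  0.00166603, -0.00166664, -0.00038237,
        0.00163989]), 'joint_efforts': array([ 1.47404837e-03, -6.05252910e+01, -3.42070484e+01,  9.15629948e-05,
        9.50306043e-03,  4.57051988e-05]), 'eef_pos': array([ 224.55540586, -582.75020856,  230.56494811]), 'tcp_rot': array([-3.14021086e+00, -1.65833838e-05,  3.67800938e-01]), 'contact_force': array([-0.20882544,  0.59458507, -0.06144178]), 'wrist_torque': array([-0.0207243 , -0.03311552, -0.00363525]), 'opening': 1.0000056669370176}
top [[482.40279747   0.         324.26460592]
 [  0.         482.40279747 243.9799492 ]
 [  0.           0.           1.        ]] [[ 0.0231557  -0.99921621 -0.03210561]
 [-0.98258555 -0.01682458 -0.18504748]
 [ 0.18436228  0.03583142 -0.982205  ]] [ 12.91822905 480.2509044  886.19101771]
side [[448.68698373   0.         323.45126921]
 [  0.         448.68698373 245.31397138]
 [  0.           0.           1.        ]] [[-0.98674919 -0.16074268  0.02208657]
 [-0.11346316  0.58630289 -0.80210662]
 [ 0.11598335 -0.79398408 -0.59677228]] [493.63867849 158.66324732 815.49547328]
```

View pics/top0.png

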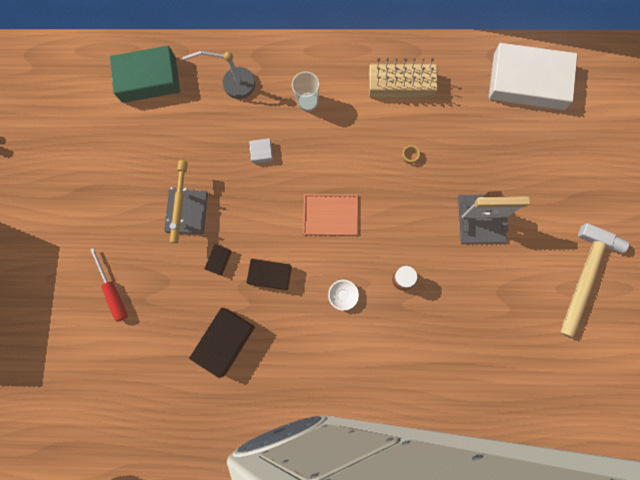

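View pics/side0.png

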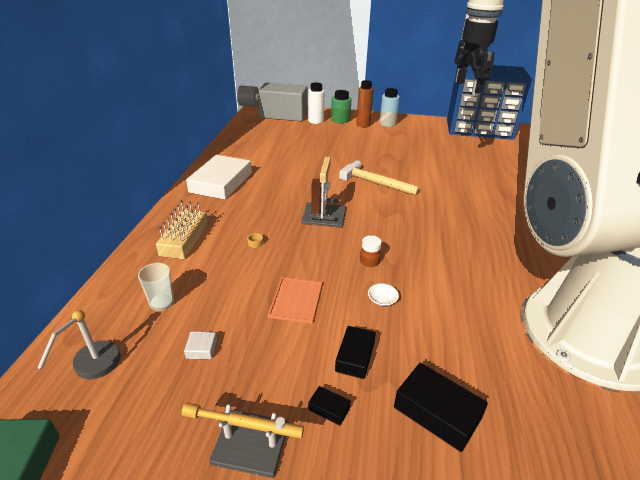

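Top view: torch rest on the left (187,211), tray (331,215), hanger and screen (485,220). The middle-sized block is at (269,275), collar (411,155), jar (406,277), bench block (261,151), dish (343,295). The side view agrees.

```bash
cat > h.py <<'E'
import numpy as np,cv2
def cam(f): return -f["R"].T@f["t"]
def ray(f,uv,z):
    "pixels -> world points on plane z"
    uv=np.atleast_2d(np.asarray(uv,float)); K=np.linalg.inv(f["intrinsics"])
    d=(f["R"].T@K@np.c_[uv,np.ones(len(uv))].T).T; c=cam(f)
    return c+d*((z-c[2])/d[:,2])[:,None]
def proj(f,X):
    p=(f["R"]@np.atleast_2d(np.asarray(X,float)).T).T+f["t"]; p=p/p[:,2:]
    return (p@f["intrinsics"].T)[:,:2]
def blobs(m,amin=80,roi=None):
    m=m.astype(np.uint8)
    if roi is not None:
        k=np.zeros_like(m);x0,y0,x1,y1=roi;k[y0:y1,x0:x1]=1;m=m*k
    cs,_=cv2.findContours(m,cv2.RETR_EXTERNAL,cv2.CHAIN_APPROX_NONE)
    return sorted([c for c in cs if cv2.contourArea(c)>amin],key=cv2.contourArea,reverse=True)
def rect(f,c,z):
    "min area rect of contour cast on plane z: centre,size,angle of the long side (rad), contour pts"
    P=ray(f,c[:,0,:],z)[:,:2]; (cx,cy),(w,h),a=cv2.minAreaRect(P.astype(np.float32))
    a=np.radians(a)+(0 if w>h else np.pi/2)
    a=(a+np.pi)%np.pi
    return np.round([cx,cy,max(w,h),min(w,h)],1),round(a,3)
E
python3 - <<'E'
import pickle;from h import *
d=pickle.load(open("f0.pkl","rb"))
for n in d: print(n,cam(d[n]))
f=d["top"];im=f["pixels"].astype(int);R,G,B=im[...,0],im[...,1],im[...,2]
hsv=cv2.cvtColor(f["pixels"],cv2.COLOR_RGB2HSV)
for p in [(331,215),(331,180),(269,275),(187,225),(470,235),(411,162),(406,277),(205,195)]: print(p,im[p[1],p[0]],hsv[p[1],p[0]])
def show(t,m,roi,z):
    for c in blobs(m,30,roi)[:3]: print(t,cv2.boundingRect(c),*rect(f,c,z))
show("tray",(R-B>100)&(R>190),(295,185,370,245),6)
V=hsv[...,2]
show("block",V<45,(240,250,300,300),30)
show("torchfoot",(V<110)&(hsv[...,1]<90),(155,180,215,245),12)
show("hangfoot",(V<110)&(hsv[...,1]<90),(450,185,515,250),8)
show("jarcap",(R>180)&(B>150),(385,260,425,292),55)
show("collar",(hsv[...,1]>150)&(R-B>80)&(hsv[...,0]>15),(395,140,430,170),16)
show("screengrip",(hsv[...,0]>14)&(R>180),(470,190,535,215),138)
E
```

```text
top [308.20827645 -10.76535392 959.70521368]
side [410.51610641 633.81450554 603.02714436]
(331, 215) [219 140 105] [  9 133 219]
(331, 180) [185 125  87] [ 12 135 185]
(269, 275) [62 49 43] [ 9 78 62]
(187, 225) [81 76 73] [11 25 81]
(470, 235) [77 69 65] [10 40 77]
(411, 162) [108  84  53] [ 17 130 108]
(406, 277) [236 233 229] [ 17   8 236]
(205, 195) [96 93 92] [ 8 11 96]
tray (295, 194, 62, 40) [550.7  23.1 124.4  81.9] 1.584
torchfoot (179, 190, 29, 44) [549.1 294.7  90.2  52.6] 3.118
torchfoot (166, 190, 10, 30) [563.7 342.9  61.8  12.5] 3.079
torchfoot (165, 221, 6, 12) [516.9 344.6  23.    9.7] 3.135
hangfoot (460, 209, 48, 35) [ 529.3 -294.6   95.5   68.4] 1.618
hangfoot (458, 195, 27, 22) [ 582.8 -262.2   66.5   31.6] 2.301
jarcap (395, 266, 22, 21) [ 419.6 -131.6   39.5   37.7] 1.589
screengrip (475, 196, 55, 10) [ 545.6 -288.5   94.    14.2] 1.624
```

Call:
play_rows(
  moves=[
    [[0,0,-0.015],[0,0,-0.15],100],
    [[0,0,-0.015],[0,0,-0.15],100],
    [[0,0,-0.015],[0,0,-0.15],100],
    [[0,0,-0.015],[0,0,-0.15],100],
    [[0,0,-0.015],[0,0,-0.15],100],
    [[0,0,-0.015],[0,0,-0.15],100],
    [[0,0,-0.015],[0,0,-0.15],100],
    [[0,0,-0.015],[0,0,-0.15],100],
    [[0.035,0.03,0],[0,0,0],100],
    [[0.035,0.03,0],[0,0,0],100],
    [[0.035,0.03,0],[0,0,0],100],
    [[0.035,0.03,0],[0,0,0],100],
    [[0.035,0.03,0],[0,0,0],100],
    [[0.035,0.03,0],[0,0,0],100],
    [[0.035,0.03,0],[0,0,0],100],
    [[0.035,0.03,0],[0,0,0],100],
  ],
)

```text
clock: 1.7
eef_pos: [466.4, -302.2, 351.1]
tcp_rot: [-3.141, -0.0, 1.568]
contact_force: [0.7, -0.9, -0.0]
opening: 1.002
```

```bash
cat > snap.py <<'E'
import sys,pickle;from rig import *;from h import *
t=sys.argv[1]; f=grab_frame("wrist"); f["s"]=sense(); pickle.dump(f,open(t+".pkl","wb"))
cv2.imwrite(f"pics/{t}.png",f["pixels"][:,:,::-1])
s=f["s"];print(s["clock"],s["eef_pos"],s["tcp_rot"],"cam",cam(f),"fx",f["intrinsics"][0,0])
print("view corners z0",ray(f,[(0,0),(640,0),(640,480),(0,480)],0)[:,:2].round())
E
python3 snap.py w1
```

```text
1.75 [ 470.19206978 -297.53523019  351.0304161 ] [ 3.13927914 -0.00354481  1.5698314 ] cam [ 466.77291238 -224.16194297  491.72833834] fx 414.84111880107184
view corners z0 [[ 133. -113.]
 [ 804. -116.]
 [ 954. -763.]
 [ -21. -760.]]
```

View pics/w1.png

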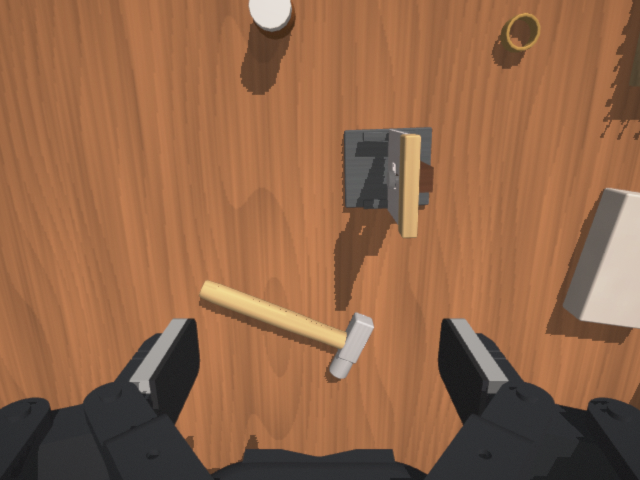

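Call:
play_rows(
  moves=[
    [[0.04,0,0],[0,0,0],100],
    [[0.04,0,0],[0,0,0],100],
    [[0.04,0,0],[0,0,0],100],
    [[0.04,0,0],[0,0,0],100],
    [[0.04,0,0],[0,0,0],100],
    [[0.04,0,0],[0,0,0],100],
    [[0.04,0,0],[0,0,0],100],
    [[0.03,0,0],[0,0,0],100],
    [[0,0,0],[0,0,0],100],
    [[0,0,0],[0,0,0],100],
  ],
)

```text
clock: 2.75
eef_pos: [466.3, 6.4, 351.1]
tcp_rot: [-3.141, 0.0, 1.57]
contact_force: [0.0, 0.5, 0.0]
opening: 0.999
```

```bash
python3 snap.py w2
```

```text
2.8 [466.38948288   5.76440346 351.11224012] [-3.14121102e+00  4.54811771e-04  1.56845088e+00] cam [466.59783479  84.53499213 491.68321562] fx 414.84111880107184
view corners z0 [[ 132.  194.]
 [ 803.  193.]
 [ 955. -454.]
 [ -20. -453.]]
```

Call:
play_rows(
  moves=[
    [[0.04,0,0],[0,0,0],100],
    [[0.04,0,0],[0,0,0],100],
    [[0.04,0,0],[0,0,0],100],
    [[0.04,0,0],[0,0,0],100],
    [[0.04,0,0],[0,0,0],100],
    [[0.02,0,0],[0,0,0],100],
    [[0,0,0],[0,0,0],100],
    [[0,0,0],[0,0,0],100],
  ],
)

```text
clock: 3.6
eef_pos: [467.4, 225.0, 350.9]
tcp_rot: [-3.141, 0.001, 1.568]
contact_force: [0.3, 1.4, 0.2]
opening: 1.002
```

```bash
python3 snap.py w3
```

```text
3.65 [467.41258378 224.68494624 351.0713936 ] [-3.14121247e+00  7.91422059e-04  1.56673980e+00] cam [467.8929618  303.25184713 491.50462282] fx 414.84111880107184
view corners z0 [[ 134.  414.]
 [ 805.  411.]
 [ 955. -236.]
 [ -20. -234.]]
```

View pics/w2.png

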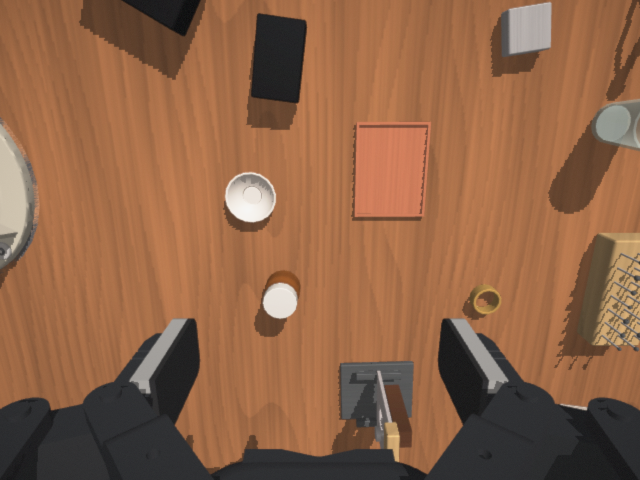

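View pics/w3.png

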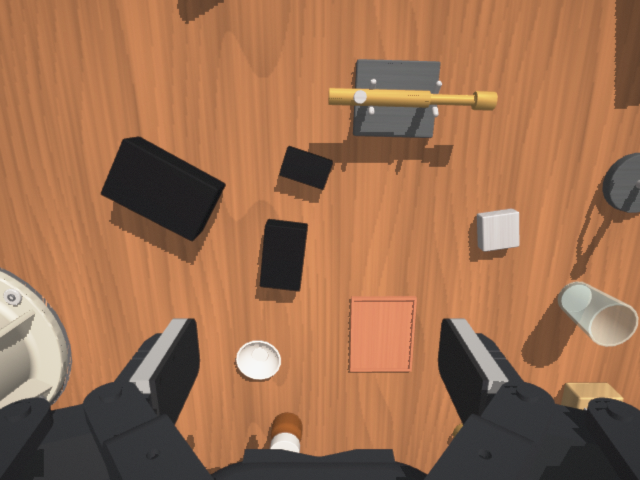

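w1 shows the hung screen (grip strip at (410,185)). w2 shows tray (391,170), jar cap (281,300), collar (486,299), and block (279,60). w3 shows torch foot (396,98) and block (284,255).

Run:
```python
import pickle;from h import *
F={n:pickle.load(open(n+".pkl","rb")) for n in("w1","w2","w3")}
d=pickle.load(open("f0.pkl","rb"));F["top"]=d["top"]
def pr(n):
    f=F[n];return f,f["pixels"].astype(int),cv2.cvtColor(f["pixels"],cv2.COLOR_RGB2HSV).astype(int)
def show(n,t,m,roi,z,k=2):
    for c in blobs(m,60,roi)[:k]: print(n,t,cv2.boundingRect(c),*rect(F[n],c,z))
f,i,h=pr("w3");print("blk col w3",i[223:292:6,285].tolist())
f2,i2,h2=pr("w2")
print("foot",h[75:90:7,365].tolist(),"tray",h[320,380],h[297,380],"wood",h[285,380])
for n,roi in(("w2",(345,112,440,225)),("w3",(340,290,425,380))):
    f,i,h=pr(n); show(n,"tray",(i[...,0]-i[...,1]>85)&(h[...,1]>110)&(i[...,0]>150),roi,6,1)
for n,roi in(("w2",(240,5,315,110)),("w3",(255,212,315,297))):
    f,i,h=pr(n); show(n,"block V<45@30",h[...,2]<45,roi,30); show(n,"blk V<30@30",h[...,2]<30,roi,30)
f,i,h=pr("w3"); show("w3","tfoot",(h[...,1]<80)&(h[...,2]<110),(345,50,450,142),12,3)
f,i,h=pr("w1"); show("w1","hfoot",(h[...,1]<80)&(h[...,2]<110),(335,120,440,215),8,3)
show("w1","grip",(h[...,0]>12)&(i[...,0]>200)&(h[...,1]>60),(385,120,425,240),138,2)
f,i,h=pr("w2"); show("w2","cap",(h[...,1]<50)&(h[...,2]>150),(255,275,305,325),55)
show("w2","collar",(h[...,0]>15)&(h[...,1]>130),(465,280,505,318),16)
show("w1","collar",(pr("w1")[2][...,0]>15)&(pr("w1")[2][...,1]>130),(495,5,545,55),16)
show("w1","cap",(pr("w1")[2][...,1]<50)&(pr("w1")[2][...,2]>150),(245,1,300,35),55)
```

```text
blk col w3 [[32, 34, 33], [35, 33, 35], [32, 31, 31], [32, 30, 31], [34, 33, 35], [36, 33, 34], [35, 34, 35], [34, 33, 35], [32, 33, 31], [32, 31, 33], [34, 31, 34], [62, 45, 37]]
foot [[0, 0, 108], [90, 2, 105], [19, 140, 224]] tray [  9 137 231] [  9 139 220] wood [ 12 144 211]
w2 block V<45@30 (252, 14, 54, 89) [424.8 133.5  78.   49.3] 1.44
w3 block V<45@30 (260, 220, 47, 70) [424.4 139.   83.8  47.2] 1.441
w3 tfoot (353, 105, 81, 33) [550.1 290.3  88.6  34.1] 3.138
w3 tfoot (355, 60, 85, 33) [552.5 337.1  90.6  29.9] 3.102
w1 hfoot (344, 129, 57, 86) [ 528.2 -295.    99.    64.1] 1.602
w1 hfoot (397, 128, 35, 37) [ 574.7 -264.4   41.    38.3] 1.605
w1 hfoot (419, 192, 10, 13) [ 590.5 -324.3   14.5   10.6] 1.641
w1 grip (404, 135, 17, 102) [ 546.2 -288.    87.6   11.7] 1.604
w2 cap (263, 283, 34, 36) [ 420.8 -126.2   44.6   38.3] 1.553
w2 collar (470, 284, 31, 31) [ 675.  -143.3   43.    34.3] 2.378
w1 collar (500, 13, 40, 39) [ 675.1 -148.8   40.4   34.9] 0.223
w1 cap (249, 1, 42, 28) [ 421.1 -138.8   38.5   22.7] 3.138
```

Run:
```python
import pickle;from h import *
F={n:pickle.load(open(n+".pkl","rb")) for n in("w2","w3")}
F["top"]=pickle.load(open("f0.pkl","rb"))["top"]
for n,roi in(("w2",(335,105,450,235)),("w3",(335,285,430,385)),("top",(295,185,370,245))):
    f=F[n];b=cv2.GaussianBlur(f["pixels"],(5,5),0).astype(int);r=b[...,0]/(b[...,1]+1)
    x0,y0,x1,y1=roi;cx,cy=(x0+x1)//2,(y0+y1)//2
    print(n,"ratio in",r[cy-5:cy+5,cx-5:cx+5].mean(),"out",r[y0:y0+4,x0:x1].mean(), "G-B in", (b[...,1]-b[...,2])[cy-5:cy+5,cx-5:cx+5].mean(),(b[...,1]-b[...,2])[y0:y0+4,x0:x1].mean())
    gb=b[...,1]-b[...,2]
    L=cv2.cvtColor(f["pixels"],cv2.COLOR_RGB2LAB).astype(int)
    A=L[...,1]; ti,to=A[cy-9:cy+9,cx-9:cx+9].mean(),A[y0:y0+4,x0:x1].mean(); print("a",ti,to)
    m=cv2.medianBlur((A>(ti+to)/2).astype(np.uint8),5)
    for c in blobs(m,300,roi)[:1]:
        print(cv2.boundingRect(c),*rect(f,c,6))
        print(ray(f,cv2.boxPoints(cv2.minAreaRect(c)),6)[:,:2].round(1).tolist())
```

```text
w2 ratio in 1.6403903575161052 out 1.501230787738525 G-B in 34.38 38.76304347826087
a 156.6358024691358 146.87608695652173
(355, 122, 76, 95) [550.8  16.6 109.2  83.5] 1.574
[[509.3, -37.7], [508.9, 72.7], [591.9, 70.9], [598.3, -39.8]]
w3 ratio in 1.5759419229598692 out 1.4998406985763435 G-B in 39.06 44.58157894736842
a 155.94753086419752 149.0842105263158
(350, 296, 67, 76) [550.7  19.  112.3  83.9] 1.574
[[509.0, -37.0], [508.5, 76.6], [591.9, 74.7], [597.8, -39.2]]
top ratio in 1.5565180074306522 out 1.4496440778271702 G-B in 35.51 39.873333333333335
a 154.29012345679013 145.94
(304, 194, 54, 41) [549.9  12.6 107.4  84. ] 1.581
[[591.0, 68.1], [592.5, -40.6], [508.8, -41.5], [507.1, 65.5]]
```

Call:
play_rows(
  moves=[
    [[-0.03,-0.014,0.04],[0,0,0],100],
    [[-0.03,-0.014,0.04],[0,0,0],100],
    [[-0.032,-0.015,0.04],[0,0,0],100],
    [[0,0,0.04],[0,0,0.13],100],
    [[0,0,0.04],[0,0,0],100],
    [[0,0,0.04],[0,0,0],100],
    [[0,0,0.04],[0,0,0],100],
    [[0,0,0.03],[0,0,0],100],
    [[0,0,0.02],[0,0,0],100],
    [[0,0,0.017],[0,0,0],100],
    [[0,0,0],[0,0,0],100],
    [[0,0,0],[0,0,0],0],
    [[0,0,0],[0,0,0],0],
    [[0,0,0],[0,0,0],0],
    [[0,0,0],[0,0,0],0],
    [[0,0,0],[0,0,0],0],
    [[0,0,0],[0,0,0],0],
    [[0,0,0],[0,0,0],0],
  ],
  squeeze=40,
)

```text
clock: 5.45
eef_pos: [426.7, 138.4, 11.0]
tcp_rot: [3.14, -0.001, 1.438]
contact_force: [-0.2, -3.1, 5.1]
opening: 0.575
```

```bash
python3 snap.py w4
```

```text
5.5 [426.74001957 138.43821978  10.99306251] [ 3.13960630e+00 -5.98705320e-04  1.43810453e+00] cam [436.87440673 215.78395143 151.66215849] fx 414.84111880107184
view corners z0 [[340. 263.]
 [545. 236.]
 [565.  31.]
 [267.  72.]]
```

View pics/w4.png

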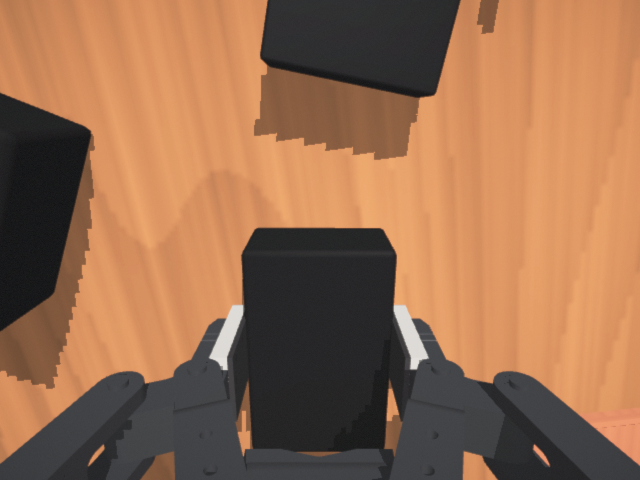

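The block is held square between the pads; its top face spans rows 256–450.

Run:
```python
import pickle;from h import *
f=pickle.load(open("w4.pkl","rb"));p=f["s"]["eef_pos"];a=f["s"]["tcp_rot"][2]
for uv in [(245,256),(394,256),(250,450),(386,450)]:
    d=ray(f,[uv],30)[0]-p; print(uv,(d[0]*np.cos(a)+d[1]*np.sin(a)).round(1),(d[0]*np.sin(a)-d[1]*np.cos(a)).round(1))
```

```text
(245, 256) 34.7 -22.8
(394, 256) 34.7 23.5
(250, 450) -40.6 -25.1
(386, 450) -40.8 24.7
```

Call:
play_rows(
  moves=[
    [[0,0,-0.02],[0,0,0],0],
    [[0,0,-0.03],[0,0,-0.135],0],
    [[-0.024,0.025,0],[0,0,0],0],
    [[-0.024,0.025,0],[0,0,0],0],
    [[-0.024,0.025,0],[0,0,0],0],
    [[-0.024,0.025,0],[0,0,0],0],
    [[-0.023,0.024,0],[0,0,0],0],
    [[0,0,0.015],[0,0,0],0],
    [[0,0,0.015],[0,0,0],0],
    [[0,0,0],[0,0,0],0],
    [[0,0,0],[0,0,0],0],
  ],
)

```text
clock: 6.6
eef_pos: [549.1, 20.1, 29.6]
tcp_rot: [-3.14, -0.0, 1.574]
contact_force: [0.2, 0.4, -0.9]
opening: 0.576
```

```bash
python3 snap.py w5
```

```text
6.65 [549.62711726  20.19714102  30.00554174] [-3.14110275e+00 -3.78287911e-05  1.57362941e+00] cam [549.27028883  98.19992861 170.21367608] fx 414.84111880107184
view corners z0 [[433. 136.]
 [665. 136.]
 [719. -87.]
 [381. -89.]]
```

View pics/w5.png

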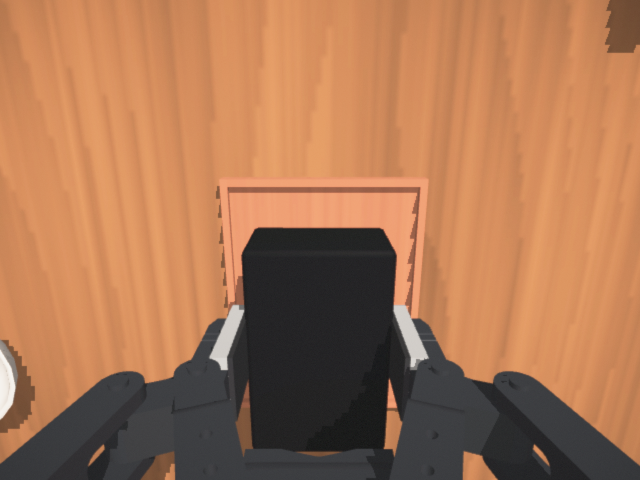

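Run:
```python
import pickle;from h import *
f=pickle.load(open("w5.pkl","rb"));p=f["s"]["eef_pos"]
print((ray(f,[(220,179),(428,179),(402,410),(243,410)],6)-p)[:,:2].round(1))
print((ray(f,[(245,256),(394,256),(250,450),(386,450)],49)-p)[:,:2].round(1))
```

```text
[[-39.6  51.7]
 [ 42.8  51.9]
 [ 39.5 -58.4]
 [-36.4 -58.7]]
[[-23.3  34.7]
 [ 22.9  34.9]
 [-25.3 -40.5]
 [ 24.3 -40.3]]
```

Call:
play_rows(
  moves=[
    [[0,0.0015,0.008],[0,0,0],0],
    [[0,0,0.007],[0,0,0],0],
    [[0,0,0.001],[0,0,0],0],
    [[0,0,0],[0,0,0],0],
    [[0,0,0],[0,0,0],0],
    [[0,0,0],[0,0,0],80],
    [[0,0,0],[0,0,0],80],
    [[0,0,0],[0,0,0],80],
    [[0,0,-0.02],[0,0,0],80],
    [[0,0,-0.04],[0,0,0],80],
    [[0,0,-0.04],[0,0,0],80],
    [[-0.027,0.0205,0],[0,0,0],80],
    [[-0.027,0.0205,0],[0,0,0],80],
    [[-0.027,0.0205,0],[0,0,0],80],
    [[-0.027,0.0205,0],[0,0,0],80],
    [[-0.027,0.0205,0],[0,0,0],80],
    [[-0.027,0.0205,0],[0,0,0],80],
    [[0,0,0],[0,0,0],80],
    [[0,0,0],[0,0,0],80],
  ],
)

```text
clock: 8.55
eef_pos: [674.5, -142.4, 113.1]
tcp_rot: [-3.141, -0.0, 1.572]
contact_force: [0.4, -0.5, 0.2]
opening: 0.802
```

```bash
python3 snap.py w6
python3 - <<'E'
import pickle;from h import *
f=pickle.load(open("w6.pkl","rb"));p=f["s"]["eef_pos"];h=cv2.cvtColor(f["pixels"],cv2.COLOR_RGB2HSV).astype(int)
print(proj(f,[675,-143,16]))
u,v=proj(f,[675,-143,16])[0].astype(int)
for c in blobs((h[...,0]>15)&(h[...,1]>120),60,(u-70,v-70,u+70,v+70))[:2]: print(cv2.boundingRect(c),*rect(f,c,16))
E
```

```text
8.6 [ 674.08664186 -141.68000134  113.1306842 ] [-3.14013390e+00 -5.91135624e-04  1.57234818e+00] cam [674.75545114 -64.3941626  253.74155136] fx 414.84111880107184
view corners z0 [[ 502.   -8.]
 [ 848.   -8.]
 [ 927. -341.]
 [ 424. -342.]]
[[319.34422567 246.56717889]]
(298, 218, 58, 61) [ 679.4 -144.4   38.2   34.6] 1.572
```

Call:
play_rows(
  moves=[
    [[-0.003,0.004,0.03],[0,0,0],80],
    [[0,0,0.03],[0,0,0],80],
    [[0,0,0.025],[0,0,0],80],
    [[0,0,0.015],[0,0,0],80],
    [[0,0,0.01],[0,0,0],80],
    [[0,0,0],[0,0,0],0],
    [[0,0,0],[0,0,0],0],
    [[0,0,0],[0,0,0],0],
    [[0,0,0],[0,0,0],0],
    [[0,0,0],[0,0,0],0],
    [[0,0,0],[0,0,0],0],
    [[0,0,0],[0,0,0],0],
    [[0,0,-0.03],[0,0,0],0],
    [[0,0,-0.04],[0,0,0],0],
    [[0,0,-0.04],[0,0,0],0],
    [[0,0,0],[0,0,0],0],
    [[0,0,0],[0,0,0],0],
  ],
  squeeze=30,
)

```text
clock: 10.3
eef_pos: [679.6, -145.3, 115.2]
tcp_rot: [3.139, 0.001, 1.573]
contact_force: [-0.6, 0.7, -0.6]
opening: 0.401
```

```bash
python3 snap.py w7
```

```text
10.35 [ 678.58372538 -145.04261395  113.64724948] [-3.14145838e+00 -1.65225496e-05  1.57268880e+00] cam [679.2408209  -67.11506507 255.78551224] fx 414.84111880107184
view corners z0 [[ 506.  -11.]
 [ 855.  -10.]
 [ 936. -347.]
 [ 428. -347.]]
```

View pics/w7.png

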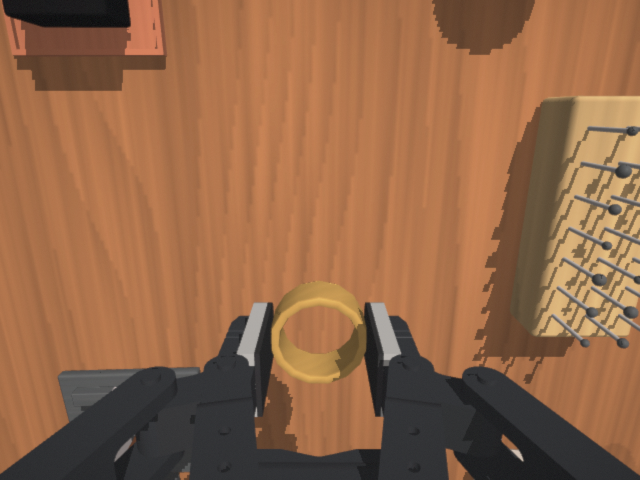

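Collar held, top ring centred at about (319,340).

Run:
```python
import pickle;from h import *
f=pickle.load(open("w7.pkl","rb"));p=f["s"]["eef_pos"]
print((ray(f,[(319,298),(319,382),(319,340),(272,340),(367,340)],p[2]+13)-p)[:,:2].round(1))
```

```text
[[  1.2  16.6]
 [  1.3 -17.2]
 [  1.2   0.3]
 [-15.4   0.3]
 [ 18.2   0.3]]
```

Call:
play_rows(
  moves=[
    [[0.027,-0.0213,0],[0,0,0],0],
    [[0.027,-0.0213,0],[0,0,0],0],
    [[0.027,-0.0213,0],[0,0,0],0],
    [[0.027,-0.0213,0],[0,0,0],0],
    [[0.027,-0.0213,0],[0,0,0],0],
    [[0.027,-0.0215,0],[0,0,0],0],
    [[0,0,0.03],[0,0,0],0],
    [[0,0,0.02],[0,0,0],0],
    [[0,0,0],[0,0,0],0],
    [[0,0,0],[0,0,0],0],
  ],
)

```text
clock: 11.35
eef_pos: [549.7, 16.6, 62.9]
tcp_rot: [-3.139, 0.0, 1.573]
contact_force: [0.3, 0.0, -0.1]
opening: 0.398
```

```bash
python3 snap.py w8
```

```text
11.4 [550.5755127   16.5254565   63.70305182] [-3.14079337e+00  3.45962046e-05  1.57254178e+00] cam [550.12792953  94.6964641  203.52464786] fx 414.84111880107184
view corners z0 [[ 411.  140.]
 [ 689.  140.]
 [ 752. -127.]
 [ 348. -129.]]
```

View pics/w8.png

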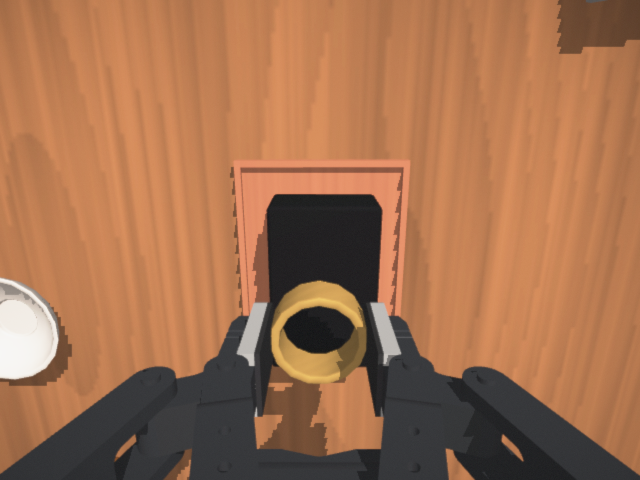

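Run:
```python
import pickle;from h import *
f=pickle.load(open("w8.pkl","rb"));p=f["s"]["eef_pos"]
print((ray(f,[(268,209),(381,209),(324,195)],33)-p)[:,:2].round(1))
print((ray(f,[(272,340),(367,340),(320,298),(320,382)],p[2]+13)-p)[:,:2].round(1))
print("tray",(ray(f,[(234,161),(410,161)],6)-p)[:,:2].round(1))
```

```text
[[-22.1  38.3]
 [ 25.4  38.4]
 [  1.4  44.3]]
[[-16.8   2. ]
 [ 16.1   2.1]
 [ -0.2  18. ]
 [ -0.1 -15.1]]
tray [[-40.7  55.1]
 [ 42.1  55.2]]
```

Call:
play_rows(
  moves=[
    [[-0.001,0.0012,0.012],[0,0,0],0],
    [[0,0,0.01],[0,0,0],0],
    [[0,0,0.005],[0,0,0],0],
    [[0,0,0],[0,0,0],0],
    [[0,0,0],[0,0,0],0],
    [[0,0,0],[0,0,0],60],
    [[0,0,0],[0,0,0],60],
    [[0,0,0],[0,0,0],60],
    [[0,0,-0.02],[0,0,0],60],
    [[0,0,-0.04],[0,0,0],100],
    [[0,0,-0.04],[0,0,0],100],
    [[-0.024,-0.022,0],[0,0,0],100],
    [[-0.024,-0.022,0],[0,0,0],100],
    [[-0.024,-0.022,0],[0,0,0],100],
    [[-0.024,-0.022,0],[0,0,0],100],
    [[-0.024,-0.022,0],[0,0,0],100],
    [[-0.024,-0.022,0],[0,0,0],100],
    [[0,0,0],[0,0,0],100],
    [[0,0,0],[0,0,0],100],
  ],
)

```text
clock: 13.3
eef_pos: [420.1, -128.9, 136.9]
tcp_rot: [3.141, -0.0, 1.571]
contact_force: [0.7, -0.1, -0.5]
opening: 1.002
```

```bash
python3 snap.py w9
python3 - <<'E'
import pickle;from h import *;from rig import *
f=pickle.load(open("w9.pkl","rb"));h=cv2.cvtColor(f["pixels"],cv2.COLOR_RGB2HSV).astype(int)
u,v=proj(f,[420,-130,55])[0].astype(int);print(u,v)
for c in blobs((h[...,1]<40)&(h[...,2]>150),60,(u-70,v-80,u+70,v+80))[:2]: print(cv2.boundingRect(c),*rect(f,c,55))
t=grab_frame("top");pickle.dump(t,open("top1.pkl","wb"));cv2.imwrite("pics/top1.png",cv2.resize(t["pixels"][150:320,140:540,::-1],None,fx=2,fy=2))
E
```

```text
13.35 [ 420.64908838 -128.56547843  136.92165077] [ 3.14082054e+00 -2.89087759e-06  1.57194020e+00] cam [420.15091191 -50.85619538 277.52910083] fx 414.84111880107184
view corners z0 [[ 232.   11.]
 [ 611.   11.]
 [ 697. -354.]
 [ 146. -354.]]
318 255
(285, 216, 69, 70) [ 420.3 -127.5   41.5   38.3] 1.779
```

View pics/top1.png

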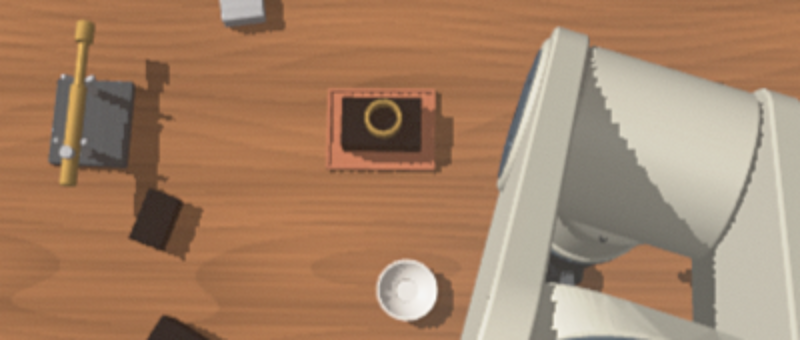

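Top crop: the block sits centrally in the tray with the collar standing on it.

Call:
play_rows(
  moves=[
    [[0,0,0.035],[0,0,0],100],
    [[0,0,0.035],[0,0,0],100],
    [[0,0,0.03],[0,0,0],100],
    [[0,0,0.018],[0,0,0],100],
    [[0,0,0.01],[0,0,0],100],
    [[0,0,0],[0,0,0],0],
    [[0,0,0],[0,0,0],0],
    [[0,0,0],[0,0,0],0],
    [[0,0,0],[0,0,0],0],
    [[0,0,0],[0,0,0],0],
    [[0,0,0],[0,0,0],0],
    [[0,0,0],[0,0,0],0],
    [[0,0,-0.03],[0,0,0],0],
    [[0,0,-0.035],[0,0,0],0],
    [[0,0,-0.035],[0,0,0],0],
  ],
  squeeze=30,
)

```text
clock: 14.9
eef_pos: [419.8, -128.5, 110.3]
tcp_rot: [-3.142, 0.0, 1.573]
contact_force: [0.5, -0.2, -1.2]
opening: 0.493
```

Call:
play_rows(
  moves=[
    [[0.0325,0.0145,0],[0,0,0],0],
    [[0.0325,0.0145,0],[0,0,0],0],
    [[0.0325,0.0145,0],[0,0,0],0],
    [[0.0325,0.0145,0],[0,0,0],0],
    [[0.0325,0.0145,0],[0,0,0],0],
    [[0.0325,0.0145,0],[0,0,0],0],
    [[0.0325,0.0145,0],[0,0,0],0],
    [[0.0325,0.0145,0],[0,0,0],0],
    [[0.0325,0.0145,0],[0,0,0],0],
    [[0,0,0],[0,0,0],0],
    [[0,0,0],[0,0,0],0],
  ],
)

```text
clock: 16.0
eef_pos: [549.9, 164.6, 109.0]
tcp_rot: [3.141, 0.0, 1.574]
contact_force: [-0.6, -1.1, -1.4]
opening: 0.5
```

```bash
python3 snap.py w10
```

```text
16.05 [549.44328363 163.85225029 108.88237224] [-3.14112975e+00  3.54482699e-04  1.57334454e+00] cam [549.72901651 242.73852419 249.62198795] fx 414.84111880107184
view corners z0 [[380. 298.]
 [721. 299.]
 [799. -29.]
 [304. -31.]]
```

View pics/w10.png

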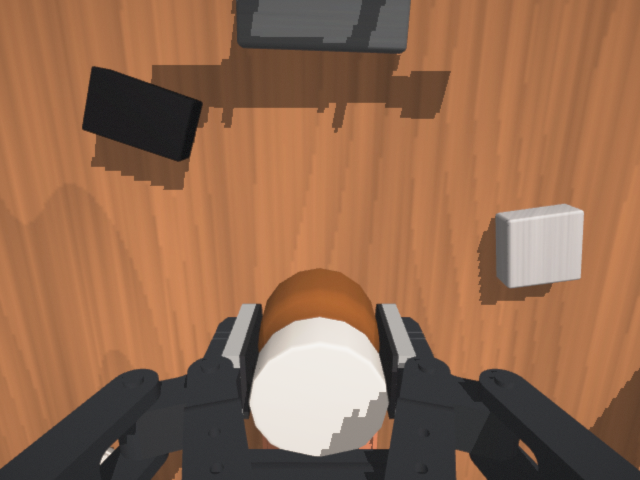

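Run:
```python
import pickle;from h import *
f=pickle.load(open("w10.pkl","rb"));p=f["s"]["eef_pos"]
print("foot z0",ray(f,[(237,47),(407,52)],0)[:,:2].round(1),"z12",ray(f,[(240,38),(405,42)],12)[:,:2].round(1))
print("cap",(ray(f,[(319,320),(319,456),(250,388),(388,388)],p[2]+47)-p)[:,:2].round(1))
print(f["pixels"][30:60:2,320].tolist())
# top camera: tray, torch foot after change, collar
t=pickle.load(open("top1.pkl","rb"));h=cv2.cvtColor(t["pixels"],cv2.COLOR_RGB2HSV).astype(int);i=t["pixels"].astype(int)
def show(n,m,roi,z,k=1):
    for c in blobs(m,30,roi)[:k]: print(n,cv2.boundingRect(c),*rect(t,c,z))
show("block30+3",h[...,2]<85,(300,190,362,240),33)
show("collar",(h[...,0]>15)&(h[...,1]>100),(310,192,352,228),49)
L=cv2.medianBlur((cv2.cvtColor(t["pixels"],cv2.COLOR_RGB2LAB)[...,1]>150).astype(np.uint8),3)
show("tray",L,(295,185,370,245),6)
```

```text
foot z0 [[504.9 275.3]
 [598.4 273.1]] z12 [[508.8 278. ]
 [594.7 276.4]]
cap [[  0.6  28.3]
 [  0.7 -14.8]
 [-17.8   8. ]
 [ 19.1   8.1]]
[[96, 97, 96], [96, 96, 96], [96, 96, 96], [93, 91, 92], [62, 62, 63], [60, 61, 61], [61, 60, 61], [57, 58, 58], [54, 54, 55], [50, 50, 50], [63, 54, 49], [100, 67, 47], [99, 67, 46], [101, 69, 48], [101, 69, 47]]
block30+3 (311, 199, 40, 27) [546.9  12.4  77.6  53.1] 1.585
collar (322, 199, 19, 20) [549.8  11.   38.2  35.1] 0.017
tray (303, 197, 42, 37) [529.1  41.1 105.6  57.3] 0.775
```

Call:
play_rows(
  moves=[
    [[-0.002,0.001,0.03],[0,0,0],0],
    [[0,0,0.03],[0,0,0],0],
    [[0,0,0.022],[0,0,0],0],
    [[0,0,0.012],[0,0,0],0],
    [[0,0,0.006],[0,0,0],0],
    [[0,0,0],[0,0,0],0],
    [[0,0,0],[0,0,0],0],
    [[0,0,0],[0,0,0],75],
    [[0,0,0],[0,0,0],75],
    [[0,0,0],[0,0,0],75],
    [[0,0,-0.02],[0,0,0],75],
    [[0,0,-0.04],[0,0,0],100],
    [[0,0,-0.04],[0,0,0],100],
    [[0.02,0,-0.04],[0,0,0],100],
    [[0.02,0,-0.04],[0,0,0],100],
    [[0.02,0,-0.04],[0,0,0],100],
    [[0,0,-0.04],[0,0,0],100],
    [[0,0,-0.04],[0,0,0],100],
    [[0,0,0],[0,0,0],100],
    [[0,0,0],[0,0,0],100],
  ],
)

```text
clock: 18.05
eef_pos: [551.1, 222.4, 309.7]
tcp_rot: [3.14, -0.001, 1.573]
contact_force: [-0.7, 0.0, 0.5]
opening: 1.002
```

```bash
python3 snap.py w11
python3 - <<'E'
from rig import *;from h import *;import pickle
f=grab_frame("top");pickle.dump(f,open("top2.pkl","wb"));cv2.imwrite("pics/top2.png",f["pixels"][:,:,::-1])
E
```

```text
18.1 [550.47674364 222.05159508 308.25844269] [-3.14108705e+00  2.03751003e-04  1.57284893e+00] cam [550.86053265 300.33330061 450.39000138] fx 414.84111880107184
view corners z0 [[ 246.  400.]
 [ 861.  402.]
 [1002. -191.]
 [ 109. -191.]]
```

View pics/w11.png

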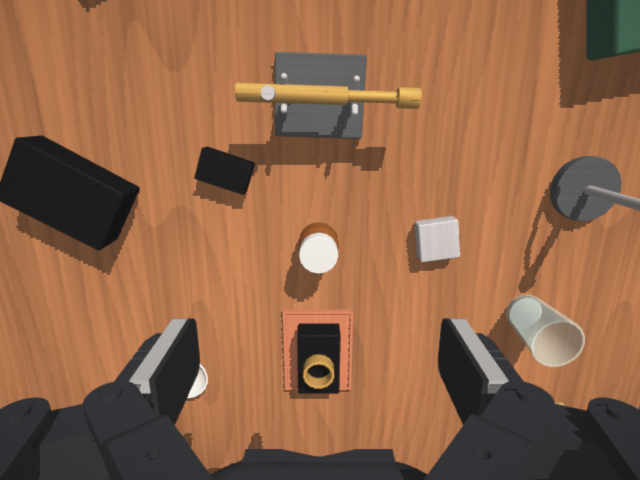

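The jar stands between tray and torch rest: cap at (319,253), foot (319,95), tray (318,350).

Run:
```python
import pickle;from h import *
f=pickle.load(open("w11.pkl","rb"));h=cv2.cvtColor(f["pixels"],cv2.COLOR_RGB2HSV).astype(int)
c=max(blobs((h[...,1]<50)&(h[...,2]>150),60,(290,210,350,290)),key=len);print("cap",cv2.boundingRect(c),*rect(f,c,55))
q=ray(f,[(274,53),(366,55),(361,136),(275,135)],12)[:,:2];print("foot",q.round(1).tolist(),q.mean(0))
q=ray(f,[(284,311),(352,311),(350,391),(286,391)],6)[:,:2];print("tray",q.round(1).tolist(),q.mean(0))
f=pickle.load(open("top2.pkl","rb"));h=cv2.cvtColor(f["pixels"],cv2.COLOR_RGB2HSV).astype(int)
u,v=proj(f,[550,163,55])[0].astype(int)
for c in blobs((h[...,1]<50)&(h[...,2]>150),60,(u-25,v-25,u+25,v+25))[:1]:print("top cap",cv2.boundingRect(c),*rect(f,c,55))
f=pickle.load(open("f0.pkl","rb"))["side"];h=cv2.cvtColor(f["pixels"],cv2.COLOR_RGB2HSV).astype(int)
```

```text
cap (299, 233, 39, 40) [551.3 163.1  41.6  38.4] 1.572
foot [[508.5, 352.8], [597.6, 351.2], [595.3, 275.0], [507.1, 275.9]] [552.13759672 313.73406801]
tray [[511.1, 73.0], [591.8, 73.1], [592.2, -39.5], [511.0, -39.5]] [551.52065608  16.74938258]
top cap (246, 197, 21, 20) [549.6 157.4  38.7  38.6] 0.807
```

Call:
play_rows(
  moves=[
    [[-0.039,0,0],[0,0,0],100],
    [[-0.039,0,0],[0,0,0],100],
    [[-0.039,0,0],[0,0,0],100],
    [[-0.039,0,0],[0,0,0],100],
    [[-0.039,0,0],[0,0,0],100],
    [[-0.039,0,0],[0,0,0],100],
    [[-0.039,0,0],[0,0,0],100],
    [[-0.039,0,0],[0,0,0],100],
    [[-0.039,0,0],[0,0,0],100],
    [[-0.039,0,0],[0,0,0],100],
    [[-0.039,0,0],[0,0,0],100],
    [[-0.039,0,0],[0,0,0],100],
    [[-0.043,0,0],[0,0,0],100],
    [[0,-0.004,0.04],[0,0,0],100],
    [[0,0,0.04],[0,0,0],100],
    [[0,0,0],[0,0,0],100],
    [[0,0,0],[0,0,0],100],
  ],
)

```text
clock: 19.85
eef_pos: [547.3, -288.5, 227.9]
tcp_rot: [-3.139, -0.002, 1.573]
contact_force: [0.3, -0.5, 0.4]
opening: 1.001
```

```bash
python3 snap.py w12
python3 - <<'E'
import pickle;from h import *
f=pickle.load(open("w12.pkl","rb"));h=cv2.cvtColor(f["pixels"],cv2.COLOR_RGB2HSV).astype(int)
u,v=proj(f,[546,-288,138])[0].astype(int);print(u,v)
for c in blobs((h[...,0]>12)&(h[...,2]>180)&(h[...,1]>60),60,(u-50,v-120,u+50,v+120))[:3]: print(cv2.boundingRect(c),*rect(f,c,138))
E
```

```text
19.9 [ 548.37917049 -288.84190846  229.54073893] [3.14150098e+00 4.62834404e-05 1.57306099e+00] cam [ 547.6725968  -210.59790083  368.62740647] fx 414.84111880107184
view corners z0 [[ 296. -128.]
 [ 799. -128.]
 [ 913. -611.]
 [ 183. -614.]]
316 248
(304, 169, 28, 147) [ 547.  -286.3   89.9   13.2] 1.605
```

View pics/w12.png

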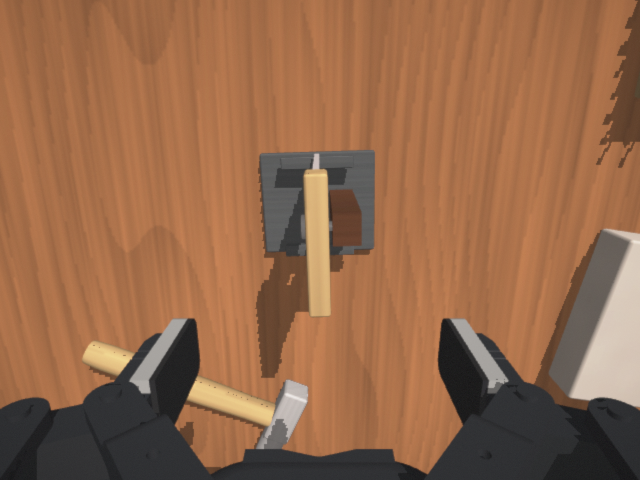

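Call:
play_rows(
  moves=[
    [[0.0015,-0.0008,0.03],[0,0,-0.033],60],
    [[0,0,0.03],[0,0,0],60],
    [[0,0,0.03],[0,0,0],60],
    [[0,0,0.018],[0,0,0],60],
    [[0,0,0.01],[0,0,0],60],
    [[0,0,0],[0,0,0],60],
    [[0,0,0],[0,0,0],0],
    [[0,0,0],[0,0,0],0],
    [[0,0,0],[0,0,0],0],
    [[0,0,0],[0,0,0],0],
    [[0,0,0],[0,0,0],0],
    [[0,0,0],[0,0,0],0],
    [[0,0,0],[0,0,0],0],
    [[0,0,0],[0,0,0],0],
  ],
  squeeze=60,
)

```text
clock: 21.3
eef_pos: [548.2, -287.8, 112.1]
tcp_rot: [3.139, 0.001, 1.606]
contact_force: [1.0, 0.8, 6.3]
opening: 0.151
```

```bash
python3 -c "
from rig import *
for i in range(4):
    grab_frame('top');s=sense();print(s['eef_pos'],s['tcp_rot'][2],s['contact_force'],s['wrist_torque'],s['opening'])"
```

```text
[ 548.22667219 -287.74967828  112.1319296 ] 1.605693958828658 [-0.04183441  0.17405102  7.04171544] [ 0.16199095 -0.06435006 -0.00676822] 0.15406562126336706
[ 548.21365835 -287.75852508  112.11143885] 1.6056905171975147 [0.89588967 0.42458254 6.47166635] [ 0.12672559 -0.06939909  0.02040295] 0.14881207609579408
[ 548.22735607 -287.7576385   112.13573756] 1.6056945180432183 [0.86613603 0.14725722 6.80872419] [ 0.05850659 -0.09576344 -0.02697371] 0.15248846888097373
[ 548.22005957 -287.76957788  112.1179805 ] 1.6057177256132031 [0.79459314 0.39131691 6.86102638] [ 0.11002616 -0.05557027  0.02775964] 0.15276734786935453
```

Call:
play_rows(
  moves=[
    [[0,0,-0.006],[0,0,0],0],
    [[0,0,-0.006],[0,0,0],0],
    [[0,0,-0.006],[0,0,0],0],
    [[0,0,-0.0055],[0,0,0],0],
    [[0,0,0],[0,0,0],0],
    [[0,0,0],[0,0,0],0],
    [[0,0,0],[0,0,0],0],
  ],
)

```text
clock: 22.2
eef_pos: [546.9, -287.2, 134.0]
tcp_rot: [-3.141, -0.0, 1.606]
contact_force: [0.2, 0.1, -3.1]
opening: 0.15
```

```bash
python3 snap.py w13; python3 -c "
from rig import *
for i in range(2):
    grab_frame('top');s=sense();print(s['eef_pos'],s['tcp_rot'][2],s['contact_force'],s['wrist_torque'],s['opening'])"
```

```text
22.25 [ 546.89382947 -287.18748625  133.94016146] [-3.14106761e+00 -3.31271956e-04  1.60577387e+00] cam [ 544.3945892  -209.20943877  274.65119532] fx 414.84111880107184
view corners z0 [[ 356. -154.]
 [ 730. -142.]
 [ 828. -499.]
 [ 284. -519.]]
[ 546.92414979 -287.22755889  133.93599282] 1.6058034094691285 [-0.35389443 -0.2579569  -2.30574398] [-0.01481676 -0.01744972  0.04916828] 0.14964813260517262
[ 546.94590966 -287.2301605   133.9653241 ] 1.6057897753276185 [-0.27066275  0.16769147 -3.09404061] [ 0.01245538 -0.06256372  0.05424278] 0.1530128015415762
```

View pics/w13.png

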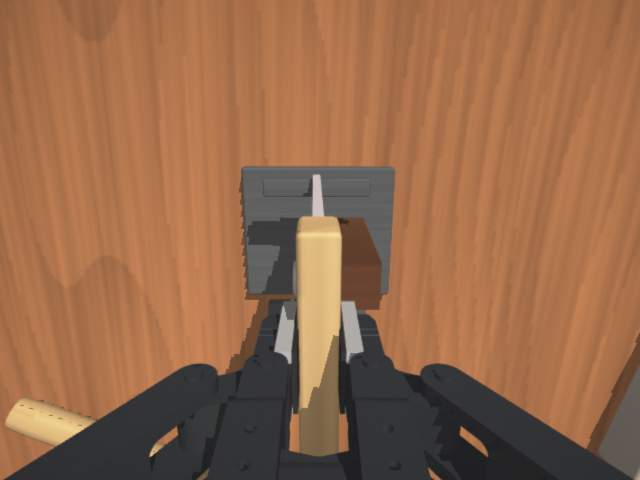

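Call:
play_rows(
  moves=[
    [[0,0,-0.0016],[0,0,0],0],
    [[0,0,0],[0,0,0],0],
    [[0,-0.006,0],[0,0,0],0],
    [[0,-0.006,0],[0,0,0],0],
    [[0,0,0],[0,0,0],0],
    [[0,0,0],[0,0,0],0],
  ],
)

```text
clock: 22.95
eef_pos: [534.9, -287.8, 136.0]
tcp_rot: [3.141, 0.0, 1.605]
contact_force: [0.7, 0.0, -2.3]
opening: 0.155
```

```bash
python3 -c "
from rig import *
s=sense();print(s['eef_pos'],s['tcp_rot'],s['contact_force'],s['wrist_torque'],s['opening'])"
```

```text
[ 534.90584175 -287.80738864  135.97062851] [3.14146423e+00 2.06694191e-05 1.60546254e+00] [ 7.42303033e-01  2.57679537e-04 -2.30458139e+00] [ 0.02727728 -0.0086858  -0.00344224] 0.1548699730418456
```

Call:
play_rows(
  moves=[
    [[0,-0.01,0],[0,0,0],0],
    [[0,-0.012,0],[0,0,0],0],
    [[0,-0.012,0],[0,0,0],0],
    [[0,-0.012,0],[0,0,0],0],
    [[0,-0.006,-0.01],[0,0,0],0],
    [[0,0,-0.025],[0,0,0.031],0],
    [[0,0,-0.025],[0,0,0],0],
    [[0.025,0,0],[0,0,0],0],
    [[0.03,0,0],[0,0,0],0],
    [[0.03,0,0],[0,0,0],0],
    [[0.03,0,0],[0,0,0],0],
    [[0.03,0,0],[0,0,0],0],
    [[0,0,0],[0,0,0],0],
  ],
)

```text
clock: 24.25
eef_pos: [482.1, -141.9, 196.6]
tcp_rot: [3.141, -0.001, 1.577]
contact_force: [0.5, 0.1, -2.6]
opening: 0.151
```

Call:
play_rows(
  moves=[
    [[0.02,0.0205,0],[0,0,0],0],
    [[0.02,0.0205,0],[0,0,0],0],
    [[0.02,0.0205,0],[0,0,0],0],
    [[0.02,0.0205,0],[0,0,0],0],
    [[0.02,0.0205,0],[0,0,0],0],
    [[0.02,0.0205,0],[0,0,0],0],
    [[0.02,0.0205,0],[0,0,0],0],
    [[0.019,0.0205,0],[0,0,0],0],
    [[0,0,0.025],[0,0,0],0],
    [[0,0,0.025],[0,0,0],0],
    [[0,0,0.025],[0,0,0],0],
    [[0,0,0.015],[0,0,0],0],
    [[0,0,0],[0,0,0],0],
    [[0,0,0],[0,0,0],0],
  ],
)

```text
clock: 25.65
eef_pos: [646.5, 14.7, 106.7]
tcp_rot: [3.141, 0.0, 1.574]
contact_force: [0.3, 0.5, -2.3]
opening: 0.151
```

```bash
python3 snap.py w14
python3 - <<'E'
import pickle;from h import *;from rig import *
f=grab_frame("side");pickle.dump(f,open("s1.pkl","wb"))
cv2.imwrite("pics/s1.png",cv2.resize(f["pixels"][150:390,120:440,::-1],None,fx=2.5,fy=2.5))
f=pickle.load(open("w14.pkl","rb"));h=cv2.cvtColor(f["pixels"],cv2.COLOR_RGB2HSV).astype(int);print(f["s"]["contact_force"])
L=cv2.medianBlur((cv2.cvtColor(f["pixels"],cv2.COLOR_RGB2LAB)[...,1]>153).astype(np.uint8),5)
E
```

```text
25.7 [646.90871821  14.84695312 107.23544622] [ 3.13971058e+00 -2.05925516e-05  1.57463020e+00] cam [646.22486221  92.79613907 247.27954087] fx 414.84111880107184
view corners z0 [[ 478.  147.]
 [ 816.  148.]
 [ 894. -177.]
 [ 403. -178.]]
[ 0.10124661  0.81181259 -2.96094784]
```

View pics/w14.png

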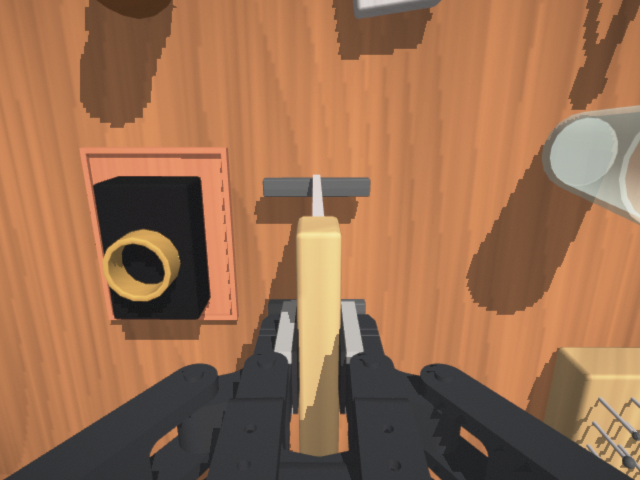

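View pics/s1.png

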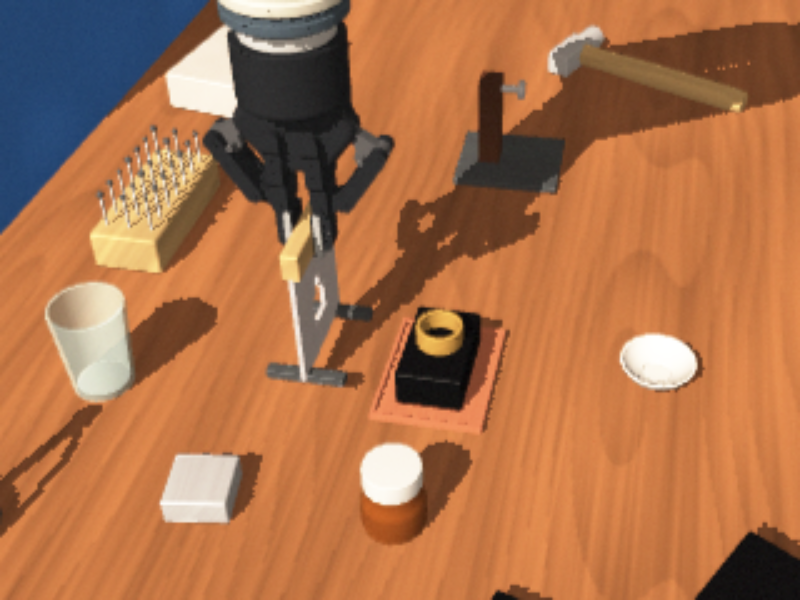

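Run:
```python
import pickle;from h import *
f=pickle.load(open("w14.pkl","rb"))
print("tray",ray(f,[(82,149),(227,149),(237,320),(106,320)],6)[:,:2].round(1).tolist())
print("bar z0=20",ray(f,[(264,187),(370,187),(317,178),(317,196)],20)[:,:2].round(1).tolist())
print("grip top",ray(f,[(320,218),(320,455),(298,236),(341,236)],107+29)[:,:2].round(1).tolist())
```

```text
tray [[511.7, 71.0], [594.3, 71.3], [593.8, -37.5], [508.8, -37.7]]
bar z0=20 [[616.4, 52.1], [674.9, 52.2], [645.6, 57.1], [645.7, 47.1]]
grip top [[646.8, 64.3], [647.1, -18.0], [640.6, 59.1], [652.7, 59.1]]
```

Call:
play_rows(
  moves=[
    [[0.0025,0.001,0.005],[0,0,0],0],
    [[0,0,0.004],[0,0,0],0],
    [[0,0,0.002],[0,0,0],0],
    [[0,0,0],[0,0,0],0],
    [[0,0,0],[0,0,0],0],
  ],
)

```text
clock: 26.25
eef_pos: [647.0, 17.7, 95.1]
tcp_rot: [3.141, -0.0, 1.575]
contact_force: [-0.3, 1.0, -0.1]
opening: 0.154
```

Call:
play_rows(
  moves=[
    [[0,0,0.001],[0,0,0],0],
    [[0,0,0.001],[0,0,0],0],
    [[0,0,0],[0,0,0],0],
    [[0,0,0],[0,0,0],0],
  ],
)

```text
clock: 26.65
eef_pos: [647.3, 17.8, 95.0]
tcp_rot: [3.141, -0.0, 1.575]
contact_force: [-6.1, 0.2, 16.4]
opening: 0.151
```

Call:
play_rows(
  moves=[
    [[0,0,-0.0015],[0,0,0],0],
    [[0,0,0],[0,0,0],0],
    [[0,0,0],[0,0,0],0],
    [[0,0,0],[0,0,0],40],
    [[0,0,0],[0,0,0],40],
    [[0,0,0],[0,0,0],40],
    [[0,0,0],[0,0,0],40],
    [[0,0,-0.02],[0,0,0],40],
    [[0,0,-0.03],[0,0,0],40],
    [[0,0,-0.04],[0,0,0],40],
    [[0,0,-0.04],[0,0,0],40],
    [[0,0,-0.04],[0,0,0],40],
    [[0,0,-0.04],[0,0,0],40],
    [[-0.01,-0.03,-0.02],[0,0,0],100],
    [[0,-0.03,0],[0,0,0],100],
    [[0,-0.03,0],[0,0,0],100],
    [[0,0,0],[0,0,0],100],
    [[0,0,0],[0,0,0],100],
  ],
)

```text
clock: 28.45
eef_pos: [557.1, 7.2, 324.8]
tcp_rot: [3.14, -0.0, 1.575]
contact_force: [-0.5, 0.8, -0.5]
opening: 0.998
```

```bash
python3 snap.py w15
python3 - <<'E'
import pickle;from h import *;from rig import *
f=grab_frame("side");pickle.dump(f,open("s2.pkl","wb"))
a=cv2.resize(f["pixels"][200:390,150:440,::-1],(580,380))
w=pickle.load(open("w15.pkl","rb"));b=w["pixels"][:,:,::-1]
cv2.imwrite("pics/c.png",np.hstack([cv2.resize(a,(400,262)),cv2.resize(b,(349,262))]))
E
```

```text
28.5 [557.66348979   7.26528595 324.61966849] [ 3.14056722e+00 -2.51736788e-05  1.57483156e+00] cam [556.77138071  85.30506396 465.45850341] fx 414.84111880107184
view corners z0 [[ 241.  188.]
 [ 876.  190.]
 [1023. -422.]
 [ 100. -425.]]
```

No pictures are left to view, so I'm checking the final state numerically.

Run:
```python
import pickle;from h import *;from rig import *
f=pickle.load(open("w15.pkl","rb"));h=cv2.cvtColor(f["pixels"],cv2.COLOR_RGB2HSV).astype(int)
def show(n,m,roi,z,k=1):
    for c in blobs(m,40,roi)[:k]: print(n,cv2.boundingRect(c),*rect(f,c,z))
def roi(X,r): u,v=proj(f,X)[0].astype(int);return (max(u-r,0),max(v-r,0),u+r,v+r)
show("w grip",(h[...,0]>12)&(h[...,2]>190)&(h[...,1]>60)&(h[...,1]<150),roi([646,17,120],70),120,2)
show("w collar",(h[...,0]>15)&(h[...,1]>120),roi([551,17,49],35),49)
show("w block",h[...,2]<50,roi([551,17,33],60),33)
b=cv2.GaussianBlur(f["pixels"],(5,5),0);A=cv2.cvtColor(b,cv2.COLOR_RGB2LAB)[...,1].astype(int)
m=cv2.morphologyEx(((A>152)|(h[...,2]<50)|((h[...,0]>15)&(h[...,1]>120))).astype(np.uint8),cv2.MORPH_OPEN,np.ones((5,5)))
show("w tray",m,roi([551,17,6],75),6)
f=grab_frame("top");h=cv2.cvtColor(f["pixels"],cv2.COLOR_RGB2HSV).astype(int)
print("top occluded? tray px",f["pixels"][215,310].tolist())
show("t grip",(h[...,0]>12)&(h[...,2]>190)&(h[...,1]>60),roi([646,13,120],40),120)
show("t jar",(h[...,1]<50)&(h[...,2]>150),roi([550,158,55],25),55)
show("t dish",(h[...,1]<60)&(h[...,2]>150),roi([400,-20,18],40),18)
show("t bench",(h[...,1]<60)&(h[...,2]>120),roi([655,140,20],40),20)
f=pickle.load(open("f0.pkl","rb"))["top"];h=cv2.cvtColor(f["pixels"],cv2.COLOR_RGB2HSV).astype(int)
show("t0 dish",(h[...,1]<60)&(h[...,2]>150),roi([400,-20,18],40),18)
show("t0 bench",(h[...,1]<60)&(h[...,2]>120),roi([655,140,20],40),20)
f=pickle.load(open("s2.pkl","rb"));h=cv2.cvtColor(f["pixels"],cv2.COLOR_RGB2HSV).astype(int)
show("s jar",(h[...,1]<50)&(h[...,2]>150),roi([550,163,55],25),55)
show("s collar",(h[...,0]>15)&(h[...,1]>120)&(h[...,2]>90),roi([551,17,49],25),49)
show("s grip",(h[...,0]>12)&(h[...,2]>150)&(h[...,1]>60)&(h[...,1]<170),roi([646,17,110],40),120)
```

```text
w grip (413, 140, 22, 105) [645.7  17.9  88.7  12.9] 1.584
w collar (295, 165, 36, 37) [551.4  14.6  36.4  35.4] 1.574
w block (290, 140, 47, 76) [551.8  16.9  78.2  47.7] 1.574
w tray (290, 140, 47, 76) [551.4  12.6  83.1  50.5] 1.574
top occluded? tray px [177, 174, 159]
t jar (230, 181, 50, 50) [552.  160.3 100.1  96.5] 0.041
t dish (305, 247, 80, 80) [402.6 -17.6 155.3 154.8] 1.593
t bench (229, 121, 80, 39) [703.9 145.3 166.   84.3] 1.6
t0 dish (329, 280, 30, 31) [384.8 -16.2  58.3  56.5] 0.02
t0 bench (249, 138, 23, 24) [681.6 160.7  45.7  44.3] 0.157
s jar (264, 328, 25, 24) [551.2 166.3  47.9  38.4] 1.753
s collar (286, 274, 19, 19) [551.5  21.8  50.4  33.7] 1.767
s grip (231, 230, 23, 40) [646.5  27.4 115.7  20.8] 1.652
```

Run:
```python
import pickle;from h import *;from rig import *
for n in("w2","w15"):
    f=pickle.load(open(n+".pkl","rb"));h=cv2.cvtColor(f["pixels"],cv2.COLOR_RGB2HSV).astype(int)
    for nm,X in(("dish",[386,-15,18]),("bench",[675,165,20])):
        u,v=proj(f,X)[0].astype(int)
        for c in blobs((h[...,1]<50)&(h[...,2]>150),100,(max(u-45,0),max(v-45,0),u+45,v+45))[:1]: print(n,nm,*rect(f,c,X[2]))
print(sign_off())
```

```text
w2 dish [386.9 -12.4  58.   56.4] 3.14
w2 bench [682.7 163.8  42.1  41. ] 1.734
w15 dish [387.2 -11.8  57.7  57. ] 0.003
w15 bench [683.2 163.7  42.1  42. ] 0.149
the job is handed in; nothing more can be done
None
```

The soldering place is set up in the order asked, and I handed the job in at about 28.6 s of the 104 s allowed. I checked the final state by measurement only, because the picture limit was used up.

- **Charcoal block:** it lies in the tray, within about 1 mm of the middle, with its long side along the tray's. The last wrist frame puts it at (551.8, 16.9), against an average of about (551.5, 17) for the tray.
- **Collar:** it stands on the block near its middle. The wrist and top views put it about 1 to 2 mm off in y, and the side view was too coarse to settle it.
- **Jar:** it stands in line between the tray and the torch rest. It is about 2 to 3 mm short of the midpoint, on the tray's side, and I left it there.
- **Heat screen:** it came off the hanger without snagging and stands about 94 mm beyond the tray's centre, with its feet about 22 mm clear of the rim. It is centred to about 1 mm and square to about 0.01 rad.
- **Dish and steel bench block:** both are unmoved, agreeing within 1 mm before and after.

**Failed or disagreeing checks:**
- The top camera read positions along y about 4 mm lower than the wrist camera, so I relied on positions measured relative to each other in the same view.
- The last top view was blocked by the arm.
- The tray outline could not be separated from the block in the last wrist frame, so the tray position comes from earlier frames.

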